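Put the sanding block back in the third gap of the rack

ROBOT

A 7-joint arm with a two-finger parallel gripper is mounted at the origin on the work surface. World frame = base frame: x ahead of the robot, y to its left, z up, the work surface at z = 0. Lengths are in m, angles in rad, forces in N, time in s.
With the tool pointing down it reaches from about 0.4 to 0.875 m from the base axis. Payload 19.3 kg.
Tool frame: the origin (TCP) lies at the very end of the fingers, on their centre line; the grasp point (between the pads) lies 19 mm behind it; z points along the fingers, y is the direction in which the jaws open and shut (so a half turn about z gives the same grasp; the last joint's range is limited). The gripper opens to 85 mm and grips with 20 to 120 N. Pads are 22 mm wide; open, the fingers measure 114 mm over their backs; the gripper's body (76 mm by 85 mm) begins 54 mm behind the grasp point. The pads swing forward as they close: fully open they stand 13 mm farther back than shut.
Start: joints at [1.206, 0.521, -0.036, 1.599, 0.021, 1.021, -0.113], TCP at [0.182, -0.598, 0.2] pointing down, gripper open.
Joint ranges: [-2.91, 2.91], [-0.3, 2.13], [-1.5, 1.42], [0.17, 2.43], [-1.26, 4.41], [0.16, 1.93], [-2.52, 2.52]. Speed limits (rad/s): [1.89, 1.89, 2.39, 2.39, 3.01, 3.01, 3.01].

INTERFACE

Orientations are given as [roll, pitch, yaw] about the fixed x, y, z axes, in that order (R = Rz(yaw) Ry(pitch) Rx(roll)).
In Python, from workcell import bot, grab_frame, calibration, workorder gives the robot as it stands.
- The arm moves only by the tool move_arm, never from a script. Its arguments are lists of equal length, an entry for each row: "jaw": the closure in counts, from 0 (fully open) to 255 (shut); "dp": the shift along the tool's x, y, z in units of 800 mm (1.0 is 800 mm), a list of three; "rotation": the turn, a rotation vector about the tool's x, y, z in units of pi rad (1.0 is pi rad), a list of three. In form: {"jaw": [jaw, ...], "dp": [[dx, dy, dz], ...], "rotation": [[rx, ry, rz], ...]}. A call has 1 to 10 rows; each row shifts and turns the commanded pose from where the row before left it, along the tool's axes as they then stand; what a row does not reach is not made up. A row lasts 1/8 s, in which the tool goes at most 62.5 mm and 10.7 degrees, less where a joint would pass 70% of its speed; a pose out of reach is approached as far as the arm can. A call with a number of a shift or a turn outside -1 to 1 is refused whole. A call with a gripper value outside its range is refused whole. The fingers move at their own pace and stop on an object; "squeeze" is the grip in N (left out, the last holds). Time passes only in rows, so rows that do not move let the fingers close. It gives the time, the measured TCP pose, the force and the opening at its end, in the units of the state.
- bot.observe(): the state, without advancing time (a new reading comes with each control period).
- grab_frame(name): name is "scene" or "side" or "wrist"; returns the picture (420x560x3 uint8, blue, green, red); there is no depth.
- calibration(name): a dict with "camera_matrix" (3x3 intrinsics, pixels), "T" (4x4, takes a point from camera to world coordinates). Camera axes: x right, y down, z forward; pixel columns grow to the right and rows downward; lengths in m; the calibration is good to about 2 mm. A picture is of the moment at which its call begins: read the wrist's pose just before it. calibration takes no time and is no camera call; for the wrist camera it gives the pose at the moment of the call.
- workorder.job_done(): hands the job in, once; it reports no verdict.
The state is a dict: "clock": time; "qpos": joint angles; "qd": joint speeds; "joint_efforts": joint torques, N m; "position": TCP position; "tool_rot": TCP orientation; "force": force on the tool from outside, world axes, zero at the start; "moment": the same for the moment, N m; "grip_width": finger opening in m.
Only numpy, scipy, OpenCV 4.12 (cv2) and the standard library are available. Lean on these libraries where they do the work, as an engineer would, in place of code of your own. Each camera call takes 0.05 s, during which the arm holds its last target. There are 200 camera calls.

TASK

The sanding blocks live in the rack in order of grit, one to a gap. Starting at the left end of the rack as the robot sees it, run a fingertip along the top of the front rail over the first, second and third gaps to count them (full or empty alike); then push the block that lies out on the bench into the third gap until it is home against the back board. Keep it flat on the bench all the way (push it, never pick it up or tip it), leave everything else where it is, and finish with the hand clear.

Things in the scene. Friction and masses are not known exactly. Their poses are not given: they have to be found in the camera images.
- rack: White board rack for sanding blocks, fixed to the bench: 7 upright dividers, 12 mm thick, make 6 gaps open towards the robot, with no floor (blocks slide in on the bench). Origin: on the bench, mid-length, in the mouth plane (divider noses). x points into the gaps, y to the left end seen from the robot. Gap n from the left, full or empty alike, is centred at y = (3.5 - n) x 76 mm: +190, +114, +38, -38, -114, -190 mm.
- rack_back (a point): Foot of the rack's back board (70 mm high) at mid-length, on the bench: x = 85 mm, y = 0 in the rack's frame. Each gap is 64 mm wide, 85 mm deep from mouth to back board and 36 mm high under the rail, open above behind the rail. A 100 mm block that is home touches the back board and stands 15 mm out of the mouth. Gaps 1, 4 and 5 hold blocks; 2, 3 and 6 are empty.
- rail: Front rail of the rack: one straight, flat, rigid brown wooden strip lying on the dividers along the mouth, over all six gaps: 468 mm long (y), 22 mm wide (x), 14 mm thick. Origin: middle of its top face, 50 mm above the bench and 11 mm behind the mouth plane. Axes as the rack's.
- block: The sanding block to put away: dark-stained hardwood with a thin cork sole, 100 mm long (its x), 50 mm wide (its y), 26 mm high, about 0.12 kg; the only sanding block lying out on the open bench, in front of the rack, roughly pointing into it. It slides on the bench with ordinary friction. Origin: centre of its underside.
- spare_a: Another dark wooden sanding block, 100 x 50 x 26 mm, standing home in gap 1, 4 or 5 of the rack; leave alone. Origin: centre of its underside.
- spare_b: Another dark wooden sanding block, 100 x 50 x 26 mm, home in gap 1, 4 or 5; leave alone. Origin: centre of its underside.
- spare_c: A slightly narrower dark wooden sanding block, 100 x 46 x 24 mm, home in gap 1, 4 or 5; leave alone. Origin: centre of its underside.
- wax_tin: Flat round metal tin, 72 mm across, 27 mm high, on the bench to the right of the work; leave alone. Origin: centre of its underside.
- cup: Clear open plastic mixing cup, 72 mm across, 85 mm high, on the bench to the left of the work; leave alone. Origin: centre of its underside.
- can: Round metal stain can, 84 mm across, 102 mm high, at the left; leave alone. Origin: centre of its underside.
- brush: Brush lying flat, 200 mm long, at the right near the robot; leave alone. Origin: centre of its underside.
- jug: White bottle with black cap, 80 mm across, 170 mm high, at the right; leave alone. Origin: centre of its underside.

How it is judged:
By the outcome, as a careful person would: the job done as asked, in the order asked, and still so for the second after the job is handed in, with the robot touching nothing.
It also fails if it takes over 58 s, if anything falls off the work surface, if the arm or the gripper's body presses on something with over 40 N, if the wrist force passes 120 N, or if a joint passes its speed limit or range.

## Working session

There is one attempt and no reset: what is moved stays moved. The work goes in short steps, Python scripts to look and compute and a tool call to move; the robot and the scene stay as the last step left them, time stands still between calls to the robot, and variables do not carry over. Pictures are saved under pics/ and viewed, about 8 in all and at most 12, crops included, and the job is handed in when it is done.

Besides the shell and the picture viewer there is one more tool, called after "Emit:" as a command line: name --argument value ..., lists and objects as JSON in quotes. move_arm: Moves the arm, as the interface text tells. Shifts and turns lie within -1 to 1; 1 stands for 800 mm of shift or pi rad of turn. Its arguments: {"type":"object","properties":{"jaw":{"type":"array","items":{"type":"number"}},"dp":{"type":"array","items":{"type":"array","items":{"type":"number","minimum":-1,"maximum":1}}},"rotation":{"type":"array","items":{"type":"array","items":{"type":"number","minimum":-1,"maximum":1}}},"squeeze":{"type":"number"}},"required":["jaw","dp","rotation"]}

```bash
mkdir -p pics; cat > h.py <<'E'
import numpy as np,cv2
from workcell import bot,grab_frame,calibration
def ray(cam,uv,z,c=None):
    c=c or calibration(cam);K=np.array(c["camera_matrix"]);T=np.array(c["T"])
    uv=np.atleast_2d(np.array(uv,float))
    d=(np.linalg.inv(K)@np.c_[uv,np.ones(len(uv))].T).T@T[:3,:3].T
    o=T[:3,3];return o+d*((z-o[2])/d[:,2])[:,None]
def proj(cam,P):
    c=calibration(cam);K=np.array(c["camera_matrix"]);T=np.linalg.inv(np.array(c["T"]))
    P=np.atleast_2d(P);p=(P@T[:3,:3].T+T[:3,3])@K.T;return p[:,:2]/p[:,2:]
E
python3 - <<'E'
from h import *
s=bot.observe();print({k:np.round(v,3).tolist() for k,v in s.items()})
for n in("scene","side"):
    im=grab_frame(n);cv2.imwrite(f"pics/{n}0.png",im)
    print(n,np.round(calibration(n)["T"],3).tolist(),np.round(calibration(n)["camera_matrix"],0).tolist())
E
```

```text
{'clock': 0.0, 'qpos': [1.206, 0.522, -0.036, 1.6, 0.021, 1.021, -0.113], 'qd': [0.001, -0.0, 0.002, -0.001, -0.002, 0.0, 0.0], 'joint_efforts': [0.001, -92.71, 1.981, -36.993, 0.018, 0.008, -0.0], 'position': [0.181, -0.598, 0.199], 'tool_rot': [-3.14, 0.0, 0.295], 'force': [0.076, 0.386, -0.541], 'moment': [-0.104, -0.008, -0.021], 'grip_width': 0.085}
scene [[-0.819, 0.477, -0.319, 0.957], [0.573, 0.694, -0.435, 0.613], [0.014, -0.539, -0.842, 1.243], [0.0, 0.0, 0.0, 1.0]] [[483.0, 0.0, 278.0], [0.0, 483.0, 207.0], [0.0, 0.0, 1.0]]
side [[-0.689, -0.421, 0.589, -0.271], [-0.724, 0.414, -0.551, 0.76], [-0.012, -0.807, -0.591, 0.899], [0.0, 0.0, 0.0, 1.0]] [[442.0, 0.0, 280.0], [0.0, 442.0, 213.0], [0.0, 0.0, 1.0]]
```

View pics/scene0.png

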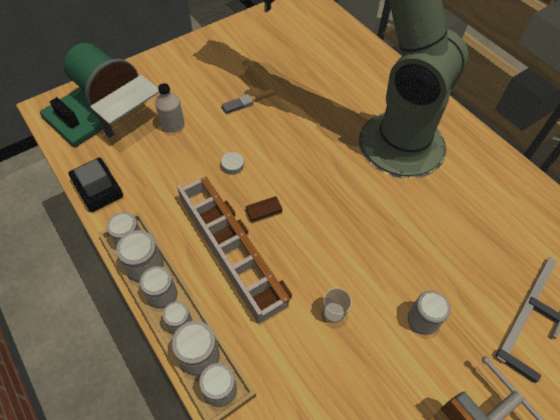

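View pics/side0.png

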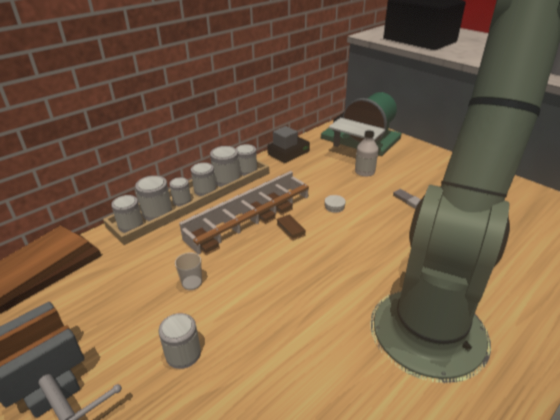

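Scene: the rack runs from its right end, about (200,185), to its left end, about (275,305). The block is at (264,209), the tin at (232,163) and the cup at (336,305). Side view: the block is at (291,227). Next I'll enlarge both views.

```bash
python3 - <<'E'
from h import *
a=cv2.imread("pics/scene0.png")[170:320,172:302];b=cv2.imread("pics/side0.png")[165:260,175:325]
cv2.imwrite("pics/sc.png",cv2.resize(a,None,fx=4,fy=4,interpolation=cv2.INTER_CUBIC))
cv2.imwrite("pics/sd.png",cv2.resize(b,None,fx=5,fy=5,interpolation=cv2.INTER_CUBIC))
E
```

```text
(no output)
```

View pics/sc.png

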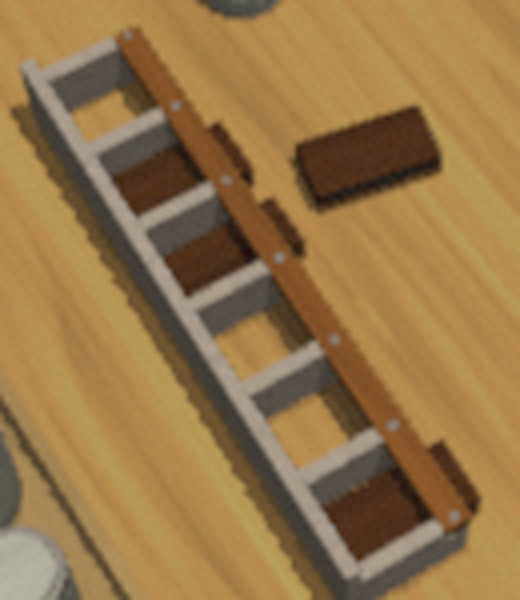

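View pics/sd.png

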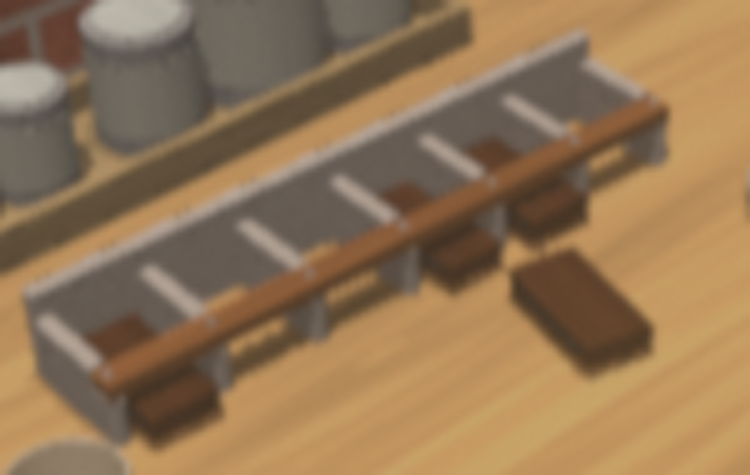

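The crops show the seven rail screws, one over each divider, in a line from crop (128,35) to (455,516). The block's top corners in the scene crop are about (297,148), (418,108), (440,155) and (322,200). Gaps 2, 3 and 6 are empty, as stated.

```bash
python3 - <<'E'
from h import *
s=np.array([(128,35),(176,105),(227,181),(280,258),(335,339),(392,425),(455,516)],float)
S=(s+.5)/4-.5+[172,170]
P=ray("scene",S,.05)[:,:2]
yl=(np.arange(7)-3)*.078*0+ (np.arange(7)-3)*.076
# rigid fit rack: local (0.011,yl)
A=np.c_[np.full(7,.011),yl];c=P.mean(0);H=(A-A.mean(0)).T@(P-c);U,_,V=np.linalg.svd(H);R=V.T@np.diag([1,np.linalg.det(V.T@U.T)])@U.T
t=c-R@A.mean(0);print("rack",t,"yaw",np.degrees(np.arctan2(R[1,0],R[0,0])),"res mm",np.round((P-(A@R.T+t))*1e3,1).tolist())
for n,q in(("scene",(np.array([(297,148),(418,108),(440,155),(322,200)])+.5)/4-.5+[172,170]),("side",(np.array([(513,275),(575,250),(652,325),(588,360)])+.5)/5-.5+[175,165])):
    p=ray(n,q,.026)[:,:2];print(n,p.round(4).tolist(),"c",p.mean(0),"sides",np.linalg.norm(np.roll(p,-1,0)-p,axis=1).round(4))
    (cx,cy),wh,a=cv2.minAreaRect((p*1000).astype(np.float32));print(cx,cy,wh,a)
    L=(p-t)@R;print("in rack",L.round(4).tolist(),L.mean(0))
# check rail ends in side view
q=(np.array([(105,383),(660,105)])+.5)/5-.5+[175,165];print(((ray("side",q,.05)[:,:2]-t)@R).round(4))
for n in("scene","side"):
  g=grab_frame(n);hsv=cv2.cvtColor(g,cv2.COLOR_BGR2HSV)
# fixed masks for dark block
  m=((g.max(2)<115)&(g[:,:,2]>g[:,:,0].astype(int)*1.6)).astype(np.uint8)
  u=proj(n,[[*(ray("scene",[[264,208]],.02)[0,:2]),.015]])[0];nn,l,st,ce=cv2.connectedComponentsWithStats(m)
  x,y=u.astype(int);k=l[y,x];print(n,u,st[k],ce[k],ray(n,ce[k],.016)[0,:2], (ray(n,ce[k],.016)[0,:2]-t)@R)
E
```

```text
rack [0.63149052 0.01286335] yaw -2.5537905628301187 res mm [[0.1, -0.6], [-0.2, -0.9], [0.2, 1.0], [-0.2, 0.6], [-0.3, -0.0], [0.5, -0.5], [-0.2, 0.4]]
scene [[0.5746, -0.0713], [0.4795, -0.0497], [0.4901, -0.0057], [0.5842, -0.0228]] c [ 0.53209531 -0.03735505] sides [0.0975 0.0452 0.0956 0.0494]
531.561767578125 -37.600555419921875 (49.41303634643555, 97.49615478515625) 78.85568237304688
in rack [[-0.0531, -0.0866], [-0.1491, -0.0692], [-0.1404, -0.0249], [-0.0457, -0.0377]] [-0.0970589 -0.0545973]
side [[0.5808, -0.0204], [0.5719, -0.0688], [0.4804, -0.0474], [0.484, 0.0064]] c [ 0.52927887 -0.03255869] sides [0.0491 0.094  0.0539 0.1004]
527.966796875 -31.20154571533203 (53.16691589355469, 102.73155212402344) 76.85051727294922
in rack [[-0.0492, -0.0355], [-0.0559, -0.0842], [-0.1482, -0.0669], [-0.1471, -0.0131]] [-0.10008625 -0.0499312 ]
[[ 0.0087  0.2373]
 [ 0.0085 -0.2232]]
scene [264.01729126 208.89328416] [245 197  37  26 584] [262.68835616 209.08219178] [ 0.53463416 -0.04095855] [-0.09436201 -0.05808411]
side [292.15677232 226.42144049] [277 215  28  24 396] [290.49747475 226.92424242] [ 0.5316003  -0.03317811] [-0.09773953 -0.05044657]
```

Emit:
move_arm --jaw '[255, 255, 255, 255, 255, 255, 255, 255, 255, 255]' --dp '[[0, 0, -0.03], [0, 0, -0.03], [0, 0, -0.03], [0.032, -0.0625, 0], [0.032, -0.0625, 0], [0.032, -0.0625, 0], [0.032, -0.0625, 0], [0.032, -0.0625, 0], [0.032, -0.0625, 0], [0.032, -0.0625, 0]]' --rotation '[[0, 0, 0.036], [0, 0, 0.036], [0, 0, 0.036], [0, 0, 0], [0, 0, 0], [0, 0, 0], [0, 0, 0], [0, 0, 0], [0, 0, 0], [0, 0, 0]]' --squeeze 20

```text
clock: 1.45
position: [0.3768, -0.2547, 0.2718]
tool_rot: [3.141, -0.0, -0.045]
force: [2.1, -0.6, 0.8]
grip_width: 0.0004
```

```bash
cat >> h.py <<'E'
RT=np.array([.63149,.01286]);RY=np.radians(-2.554)
RR=np.array([[np.cos(RY),-np.sin(RY)],[np.sin(RY),np.cos(RY)]])
def loc(p): return (np.asarray(p)[...,:2]-RT)@RR
def st():
    s=bot.observe();p=np.array(s["position"])
    print("t",round(float(s["clock"]),2),"rack mm",(loc(p)*1e3).round(1),"z",round(p[2]*1e3,1),"rot deg",np.degrees(s["tool_rot"]).round(2),"dyaw",round(np.degrees(s["tool_rot"][2]-RY),2),"F",np.round(s["force"],1),"q",np.round(s["qpos"],2),"w",s["grip_width"]);return s
E
python3 - <<'E'
from h import *
st()
print("cup base~",loc(ray("scene",[[334,316]],0.0)),"tin",loc(ray("scene",[[232,160]],.027)),"jug",loc(ray("scene",[[170,120]],.0)))
E
```

```text
t 1.45 rack mm [-242.5 -278.6] z 271.8 rot deg [ 1.7998e+02 -2.0000e-02 -2.5500e+00] dyaw -0.0 F [ 2.1 -0.6  0.8] q [ 0.6   0.17 -0.15  1.93  0.03  1.05 -1.18] w 0.00035003594909171197
cup base~ [[-0.08464967  0.3226282 ]] tin [[-0.10446913 -0.26133087]] jug [[-0.01834529 -0.54449583]]
```

Emit:
move_arm --jaw '[255, 255, 255, 255, 255, 255, 255, 255, 255, 255]' --dp '[[0.0317, -0.0626, 0], [0.0317, -0.0626, 0.01], [0.0317, -0.0626, 0.02], [0.0317, -0.0626, 0.025], [0.0317, -0.0626, 0.03], [0.0317, -0.0626, 0.03], [0.0317, -0.0626, 0.03], [0.0317, -0.0626, 0.03], [0.0317, -0.0626, 0.03], [0.0317, -0.0626, 0.03]]' --rotation '[[0, 0, 0], [0, 0, 0], [0, 0, 0], [0, 0, 0], [0, 0, 0], [0, 0, 0], [0, 0, 0], [0, 0, 0], [0, 0, 0], [0, 0, 0]]'

```text
clock: 2.7
position: [0.6525, 0.2342, 0.0826]
tool_rot: [3.141, 0.0, -0.045]
force: [1.2, -0.5, 0.6]
grip_width: -0.0005
```

```bash
python3 - <<'E'
from h import *
st()
im=grab_frame("wrist");print(proj("wrist",np.c_[(np.array([[0,.234],[.022,.234],[0,.1],[.022,.1],[0.011,.228]])@RR.T+RT),np.full(5,.05)]).round())
sc=grab_frame("scene")[180:340,180:310]
cv2.imwrite("pics/w1.png",np.hstack([cv2.resize(im,(420,315)),cv2.resize(sc,(256,315),interpolation=cv2.INTER_CUBIC)]))
E
```

```text
t 2.7 rack mm [ 11.2 222. ] z 82.6 rot deg [179.98   0.    -2.56] dyaw -0.01 F [ 1.2 -0.5  0.6] q [-0.26  0.77 -0.29  1.48  0.25  0.93 -2.23] w -0.0005380102368535758
[[274. 247.]
 [274. 211.]
 [502. 248.]
 [509. 213.]
 [284. 229.]]
```

View pics/w1.png

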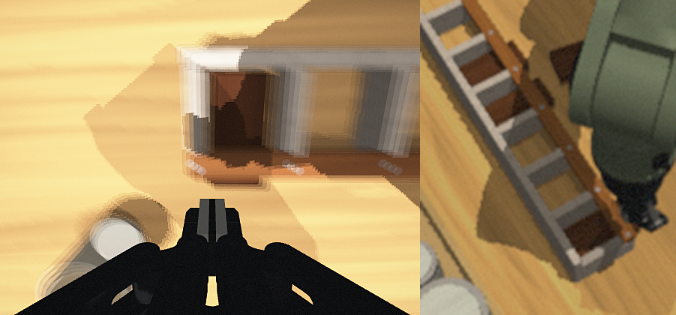

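The wrist view is blurred because the arm was still settling. The rail's left end shows at about (185,165). I'll let it settle just above the rail and look again.

Emit:
move_arm --jaw '[255, 255, 255, 255]' --dp '[[0, 0, 0.0125], [0, 0, 0.0125], [0, 0, 0], [0, 0, 0]]' --rotation '[[0, 0, 0], [0, 0, 0], [0, 0, 0], [0, 0, 0]]'

```text
clock: 3.3
position: [0.6521, 0.2321, 0.0643]
tool_rot: [-3.141, -0.001, -0.045]
force: [0.2, 0.1, -0.2]
grip_width: -0.0002
```

```bash
python3 - <<'E'
from h import *
st()
im=grab_frame("wrist")
P=np.c_[(np.array([[0,.234],[.022,.234],[.011,.228],[.011,.152],[.011,.076]])@RR.T+RT),np.full(5,.05)]
uv=proj("wrist",P).round().astype(int);print(uv.tolist())
for u in uv: cv2.circle(im,tuple(int(v) for v in u),2,(0,255,0),-1)
cv2.imwrite("pics/w2.png",im)
E
```

```text
t 3.3 rack mm [ 10.8 220. ] z 64.3 rot deg [-1.7999e+02 -4.0000e-02 -2.5900e+00] dyaw -0.04 F [ 0.2  0.1 -0.2] q [-0.26  0.79 -0.28  1.5   0.26  0.89 -2.24] w -0.00019471033944642785
[[256, 259], [255, 221], [267, 240], [407, 240], [547, 240]]
```

View pics/w2.png

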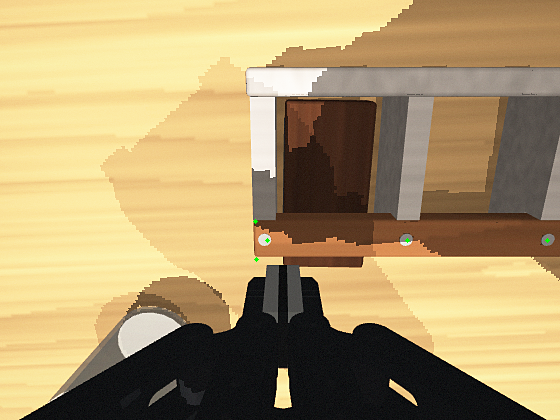

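The projected points match the screws at (264,240), (406,240) and (547,240) to about 1 mm. I'll move to the left end and touch down.

Emit:
move_arm --jaw '[255, 255, 255, 255]' --dp '[[0, -0.0085, 0.008], [0, 0, 0.008], [0, 0, 0.003], [0, 0, 0]]' --rotation '[[0, 0, 0], [0, 0, 0], [0, 0, 0], [0, 0, 0]]'

```text
clock: 3.85
position: [0.652, 0.2393, 0.0482]
tool_rot: [3.141, 0.0, -0.045]
force: [0.4, 0.4, -0.9]
grip_width: 0.0002
```

Emit:
move_arm --jaw '[255, 255]' --dp '[[0, 0, 0.0013], [0, 0, 0]]' --rotation '[[0, 0, 0], [0, 0, 0]]'

```text
clock: 4.1
position: [0.6522, 0.2394, 0.0475]
tool_rot: [-3.142, -0.0, -0.045]
force: [0.3, 0.3, 0.3]
grip_width: 0.0002
```

```bash
python3 -c "
from h import *
st()"
```

```text
t 4.1 rack mm [ 10.6 227.2] z 47.5 rot deg [-1.80e+02 -1.00e-02 -2.55e+00] dyaw -0.0 F [0.3 0.3 0.3] q [-0.27  0.81 -0.28  1.49  0.26  0.87 -2.25] w 0.00024547637472825586
```

Emit:
move_arm --jaw '[255, 255]' --dp '[[0, 0, 0.0013], [0, 0, 0]]' --rotation '[[0, 0, 0], [0, 0, 0]]'

```text
clock: 4.35
position: [0.6521, 0.2394, 0.0464]
tool_rot: [3.142, 0.0, -0.045]
force: [0.7, 0.4, -0.4]
grip_width: -0.0002
```

```bash
python3 - <<'E'
from h import *
s=st()
print("tcp in wrist",proj("wrist",[s["position"]]))
im=grab_frame("wrist")[200:300,200:340]; sd=grab_frame("side")
u=proj("side",[s["position"]])[0].astype(int);print(u)
sd=sd[u[1]-45:u[1]+45,u[0]-60:u[0]+60]
cv2.imwrite("pics/w3.png",np.hstack([cv2.resize(im,(420,300)),cv2.resize(sd,(380,300),interpolation=cv2.INTER_CUBIC)]))
E
```

```text
t 4.35 rack mm [ 10.5 227.3] z 46.4 rot deg [180.     0.    -2.55] dyaw 0.0 F [ 0.7  0.4 -0.4] q [-0.27  0.81 -0.28  1.5   0.26  0.87 -2.25] w -0.00018542738838784313
tcp in wrist [[281.17371236 251.34565751]]
[198 240]
```

View pics/w3.png

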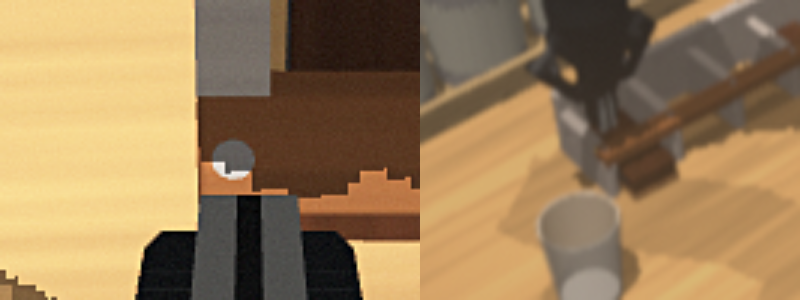

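```bash
python3 - <<'E'
from h import *
s=bot.observe();p=np.array(s["position"])
out=[]
for n in("side","scene"):
    im=grab_frame(n);u=proj(n,[p])[0];print(n,u,"dz+10",proj(n,[p+[0,0,.01]])[0]-u,"dx+10",proj(n,[p+[.01,0,0]])[0]-u)
    a=u.round().astype(int);c=im[a[1]-30:a[1]+20,a[0]-20:a[0]+20];print(c.shape)
    out.append(cv2.resize(c,(400,500),interpolation=cv2.INTER_CUBIC))
u=proj("wrist",[p])[0];print("wrist",u,"dz+10",proj("wrist",[p+[0,0,.01]])[0]-u,"dx",proj("wrist",[p+[.01,0,0]])[0]-u)
c=calibration("wrist")["T"];print(np.round(c,3).tolist())
cv2.imwrite("pics/w4.png",np.hstack(out))
E
```

```text
side [198.25963276 240.38574709] dz+10 [-0.40574007 -2.55909845] dx+10 [-1.90913384 -1.50907463]
(50, 40, 3)
scene [285.20738995 298.75015623] dz+10 [ 0.10192609 -1.45634679] dx+10 [-3.11445341  2.05405773]
(50, 40, 3)
wrist [281.19592943 251.35367192] dz+10 [-0.06605636  8.63675018] dx [ -0.92567727 -18.31003872]
[[-0.045, -0.949, -0.311, 0.732], [-0.999, 0.043, 0.014, 0.235], [0.0, 0.312, -0.95, 0.223], [0.0, 0.0, 0.0, 1.0]]
```

View pics/w4.png

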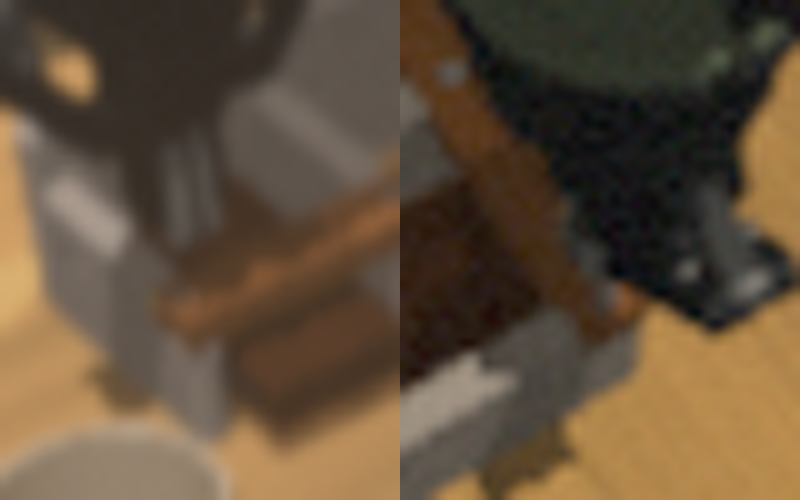

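The wrist and side views both show the real fingertip about 15 mm above where the TCP should be, so it hasn't touched yet. I'll go down gently and watch the force.

Emit:
move_arm --jaw '[255, 255, 255, 255, 255]' --dp '[[0, 0, 0.003], [0, 0, 0.003], [0, 0, 0.002], [0, 0, 0.002], [0, 0, 0]]' --rotation '[[0, 0, 0], [0, 0, 0], [0, 0, 0], [0, 0, 0], [0, 0, 0]]'

```text
clock: 5.18
position: [0.652, 0.2394, 0.0382]
tool_rot: [3.142, 0.0, -0.045]
force: [-0.7, 0.5, 0.4]
grip_width: 0.0006
```

Emit:
move_arm --jaw '[255, 255]' --dp '[[0, 0, 0.002], [0, 0, 0]]' --rotation '[[0, 0, 0], [0, 0, 0]]'

```text
clock: 5.42
position: [0.6521, 0.2394, 0.0367]
tool_rot: [3.142, 0.0, -0.045]
force: [-0.8, 0.1, 0.6]
grip_width: 0.0
```

Emit:
move_arm --jaw '[255, 255]' --dp '[[0, 0, 0.002], [0, 0, 0]]' --rotation '[[0, 0, 0], [0, 0, 0]]'

```text
clock: 5.68
position: [0.652, 0.2394, 0.0351]
tool_rot: [3.141, 0.0, -0.045]
force: [0.7, -0.6, -0.8]
grip_width: -0.0002
```

```bash
python3 - <<'E'
from h import *
s=st();p=np.array(s["position"]);out=[]
for n in("side","wrist"):
    u=proj(n,[p])[0].round().astype(int);im=grab_frame(n);print(n,u)
    k=2 if n=="wrist" else 1
    c=im[u[1]-30*k:u[1]+20*k,u[0]-20*k:u[0]+20*k];out.append(cv2.resize(c,(400,500),interpolation=cv2.INTER_CUBIC))
cv2.imwrite("pics/w5.png",np.hstack(out))
E
```

```text
t 5.67 rack mm [ 10.4 227.2] z 35.1 rot deg [ 1.7999e+02  1.0000e-02 -2.5500e+00] dyaw 0.0 F [ 0.7 -0.6 -0.8] q [-0.27  0.83 -0.28  1.5   0.27  0.85 -2.25] w -0.00021014732962607185
side [199 243]
wrist [281 251]
```

View pics/w5.png

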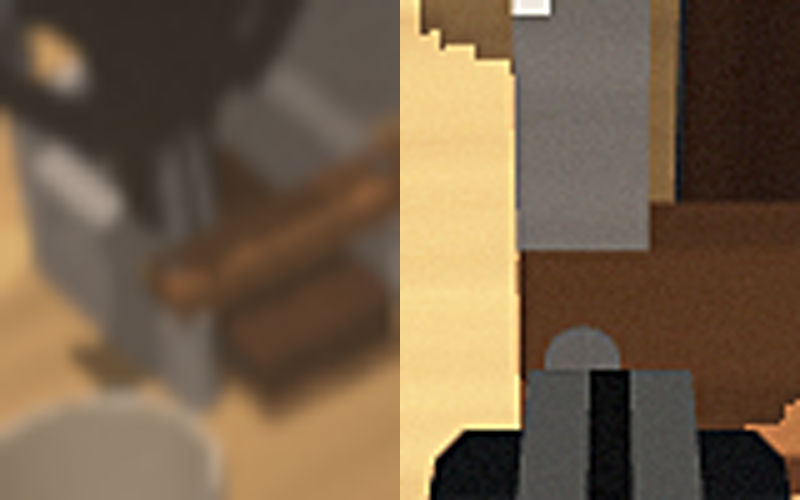

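The wrist crop shows the finger's edge over the screw on the rail, so it is centred laterally. In the side crop the tip is still just above the rail, so I'll continue down.

Emit:
move_arm --jaw '[255, 255]' --dp '[[0, 0, 0.002], [0, 0, 0]]' --rotation '[[0, 0, 0], [0, 0, 0]]'

```text
clock: 6.02
position: [0.652, 0.2394, 0.0334]
tool_rot: [3.141, 0.0, -0.045]
force: [0.4, -0.0, -0.4]
grip_width: -0.0
```

Emit:
move_arm --jaw '[255, 255]' --dp '[[0, 0, 0.002], [0, 0, 0]]' --rotation '[[0, 0, 0], [0, 0, 0]]'

```text
clock: 6.28
position: [0.652, 0.2394, 0.0319]
tool_rot: [3.142, 0.0, -0.045]
force: [0.1, -0.9, 0.1]
grip_width: -0.0002
```

Emit:
move_arm --jaw '[255, 255]' --dp '[[0, 0, 0.0015], [0, 0, 0]]' --rotation '[[0, 0, 0], [0, 0, 0]]'

```text
clock: 6.52
position: [0.6521, 0.2394, 0.0307]
tool_rot: [3.141, 0.0, -0.045]
force: [0.0, 0.7, -0.6]
grip_width: 0.0001
```

Emit:
move_arm --jaw '[255, 255]' --dp '[[0, 0, 0.0015], [0, 0, 0]]' --rotation '[[0, 0, 0], [0, 0, 0]]'

```text
clock: 6.78
position: [0.652, 0.2395, 0.0295]
tool_rot: [3.142, 0.0, -0.045]
force: [0.3, -0.5, 1.0]
grip_width: 0.0001
```

Emit:
move_arm --jaw '[255, 255]' --dp '[[0, 0, 0.0015], [0, 0, 0]]' --rotation '[[0, 0, 0], [0, 0, 0]]'

```text
clock: 7.02
position: [0.652, 0.2395, 0.0283]
tool_rot: [3.142, 0.0, -0.044]
force: [0.1, -0.5, -0.2]
grip_width: 0.0
```

Emit:
move_arm --jaw '[255, 255]' --dp '[[0, 0, 0.0015], [0, 0, 0]]' --rotation '[[0, 0, 0], [0, 0, 0]]'

```text
clock: 7.28
position: [0.6521, 0.2394, 0.0271]
tool_rot: [3.142, 0.0, -0.044]
force: [0.1, 0.2, 0.8]
grip_width: -0.0001
```

```bash
python3 - <<'E'
from h import *
s=st();p=np.array(s["position"]);out=[]
print(np.round(calibration("wrist")["camera_matrix"],1).tolist())
for n,k in(("side",1.2),("scene",1.2),("wrist",3)):
    u=proj(n,[p])[0].round().astype(int);im=grab_frame(n);print(n,u,"z+20",proj(n,[p+[0,0,.02]])[0].round(1))
    a,b=int(25*k),int(13*k);c=im[u[1]-a:u[1]+a,u[0]-b:u[0]+b].copy()
    c=cv2.resize(c,(266,512),interpolation=cv2.INTER_CUBIC)
    for dz,col in((0,(0,0,255)),(.02,(0,255,0))):
        v=(proj(n,[p+[0,0,dz]])[0]-[u[0]-b,u[1]-a]+.5)*[266/(2*b),512/(2*a)]
        cv2.circle(c,tuple(int(i) for i in v),3,col,-1)
    out.append(c)
cv2.imwrite("pics/w6.png",np.hstack(out))
E
```

```text
t 7.28 rack mm [ 10.5 227.3] z 27.1 rot deg [ 1.80e+02  1.00e-02 -2.55e+00] dyaw 0.01 F [0.1 0.2 0.8] q [-0.27  0.84 -0.27  1.5   0.27  0.84 -2.26] w -5.0011930938193496e-05
[[378.7, 0.0, 282.5], [0.0, 378.7, 209.4], [0.0, 0.0, 1.0]]
side [199 245] z+20 [198.3 240.2]
scene [285 301] z+20 [285.2 298.6]
wrist [281 251] z+20 [281.1 269.6]
```

View pics/w6.png

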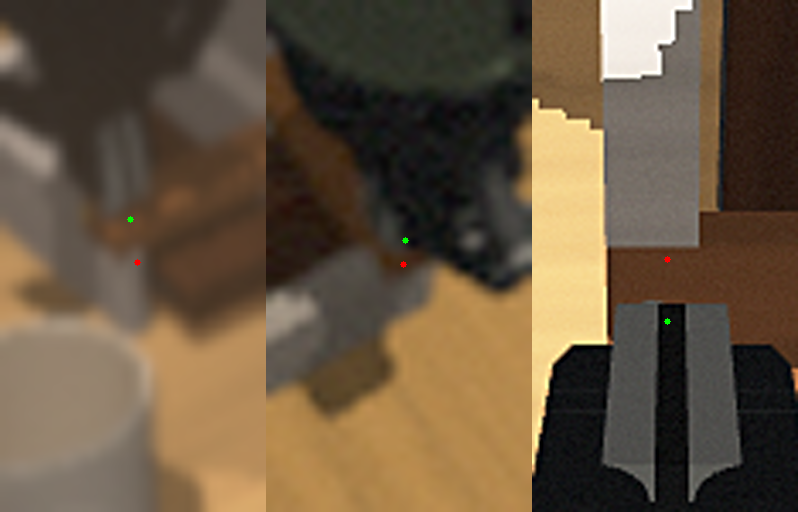

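The tip is still clearly above the rail (side crop: it ends at (130,195), above the z+20 mm marker). The actual fingertip is therefore roughly 25–30 mm behind the reported TCP. I'll keep going down in small steps.

Emit:
move_arm --jaw '[255, 255]' --dp '[[0, 0, 0.002], [0, 0, 0]]' --rotation '[[0, 0, 0], [0, 0, 0]]'

```text
clock: 7.68
position: [0.652, 0.2394, 0.0255]
tool_rot: [3.142, 0.0, -0.044]
force: [-0.2, 0.4, 0.3]
grip_width: 0.0001
```

Emit:
move_arm --jaw '[255, 255]' --dp '[[0, 0, 0.002], [0, 0, 0]]' --rotation '[[0, 0, 0], [0, 0, 0]]'

```text
clock: 7.92
position: [0.652, 0.2394, 0.0239]
tool_rot: [3.142, 0.0, -0.044]
force: [-0.1, -0.3, 0.1]
grip_width: -0.0002
```

Emit:
move_arm --jaw '[255, 255]' --dp '[[0, 0, 0.002], [0, 0, 0]]' --rotation '[[0, 0, 0], [0, 0, 0]]'

```text
clock: 8.18
position: [0.652, 0.2394, 0.0223]
tool_rot: [3.142, 0.0, -0.045]
force: [0.2, 0.1, -0.1]
grip_width: -0.0
```

Emit:
move_arm --jaw '[255, 255]' --dp '[[0, 0, 0.0015], [0, 0, 0]]' --rotation '[[0, 0, 0], [0, 0, 0]]'

```text
clock: 8.43
position: [0.6521, 0.2394, 0.0211]
tool_rot: [3.142, 0.0, -0.045]
force: [0.1, 0.2, 0.5]
grip_width: -0.0001
```

Emit:
move_arm --jaw '[255, 255]' --dp '[[0, 0, 0.0015], [0, 0, 0]]' --rotation '[[0, 0, 0], [0, 0, 0]]'

```text
clock: 8.68
position: [0.6521, 0.2394, 0.0199]
tool_rot: [3.142, 0.0, -0.045]
force: [0.1, 0.4, -0.1]
grip_width: 0.0001
```

Emit:
move_arm --jaw '[255, 255]' --dp '[[0, 0, 0.0015], [0, 0, 0]]' --rotation '[[0, 0, 0], [0, 0, 0]]'

```text
clock: 8.93
position: [0.6521, 0.2395, 0.0187]
tool_rot: [3.142, 0.0, -0.045]
force: [0.3, -0.8, 0.4]
grip_width: -0.0001
```

Emit:
move_arm --jaw '[255, 255]' --dp '[[0, 0, 0.0015], [0, 0, 0]]' --rotation '[[0, 0, 0], [0, 0, 0]]'

```text
clock: 9.18
position: [0.6522, 0.2395, 0.0185]
tool_rot: [3.142, -0.0, -0.045]
force: [-5.3, -2.1, 13.3]
grip_width: 0.0001
```

Emit:
move_arm --jaw '[255, 255]' --dp '[[0, 0, 0.0015], [0, 0, 0]]' --rotation '[[0, 0, 0], [0, 0, 0]]'

```text
clock: 9.43
position: [0.6522, 0.2395, 0.0184]
tool_rot: [3.141, -0.001, -0.045]
force: [-12.4, -4.7, 29.3]
grip_width: -0.0
```

Emit:
move_arm --jaw '[255, 255]' --dp '[[0, 0, 0.0015], [0, 0, 0]]' --rotation '[[0, 0, 0], [0, 0, 0]]'

```text
clock: 9.68
position: [0.6523, 0.2396, 0.0183]
tool_rot: [3.142, -0.001, -0.045]
force: [-17.5, -7.8, 44.6]
grip_width: 0.0002
```

Contact: the force rises steadily at TCP z ≈ 18.5 mm, so the fingertip is about 31.5 mm behind the reported TCP. I'll ease off to a light touch before sliding.

Emit:
move_arm --jaw '[255, 255]' --dp '[[0, 0, -0.0032], [0, 0, 0]]' --rotation '[[0, 0, 0], [0, 0, 0]]'

```text
clock: 9.93
position: [0.6525, 0.2396, 0.0185]
tool_rot: [-3.141, -0.001, -0.045]
force: [-3.4, -2.4, 13.0]
grip_width: -0.0001
```

Emit:
move_arm --jaw '[255, 255, 255, 255]' --dp '[[0, 0.012, 0], [0, 0.02, 0], [0, 0.02, 0], [0, 0.02, 0]]' --rotation '[[0, 0, 0], [0, 0, 0], [0, 0, 0], [0, 0, 0]]'

```text
clock: 10.42
position: [0.6503, 0.1832, 0.0185]
tool_rot: [-3.139, -0.002, -0.044]
force: [0.4, 5.4, 9.0]
grip_width: 0.0001
```

```bash
python3 -c "
from h import *
st()"
```

```text
t 10.43 rack mm [ 11.2 171. ] z 18.5 rot deg [-1.7986e+02 -1.1000e-01 -2.5100e+00] dyaw 0.05 F [0.4 5.4 9. ] q [-0.19  0.82 -0.27  1.57  0.28  0.79 -2.19] w 0.00010671768347829877
```

Emit:
move_arm --jaw '[255, 255, 255, 255]' --dp '[[0, 0.02, 0.0002], [0, 0.02, 0.0002], [0, 0.02, 0.0001], [0, 0.02, 0.0001]]' --rotation '[[0, 0, 0], [0, 0, 0], [0, 0, 0], [0, 0, 0]]'

```text
clock: 10.92
position: [0.6479, 0.1201, 0.0185]
tool_rot: [-3.138, -0.003, -0.043]
force: [0.7, 9.8, 14.4]
grip_width: 0.0001
```

Emit:
move_arm --jaw '[255, 255, 255, 255, 255, 255, 255]' --dp '[[0, 0.02, 0.0001], [0, 0.02, 0.0001], [0, 0.02, 0.0001], [0, 0.02, 0.0001], [0, 0.02, 0], [0, 0.018, 0], [0, 0, 0]]' --rotation '[[0, 0, 0], [0, 0, 0], [0, 0, 0], [0, 0, 0], [0, 0, 0], [0, 0, 0], [0, 0, 0]]'

```text
clock: 11.8
position: [0.6442, 0.024, 0.0185]
tool_rot: [-3.14, -0.004, -0.045]
force: [0.4, 1.6, 19.5]
grip_width: -0.0001
```

```bash
python3 -c "
from h import *
st()"
```

```text
t 11.8 rack mm [12.2 11.7] z 18.5 rot deg [-179.92   -0.2    -2.58] dyaw -0.03 F [ 0.4  1.6 19.5] q [ 0.06  0.78 -0.28  1.66  0.3   0.74 -1.99] w -0.00012392503973028836
```

The slide is done: it ran from rack y = 227 to 12 mm with 9–20 N of contact throughout. I'll lift off, then move to the right-hand side of the block, turned 90° with the jaws part open.

Emit:
move_arm --jaw '[255, 255, 200, 165, 165, 165, 165]' --dp '[[0, 0, -0.03], [0, 0, -0.035], [-0.0345, 0.049, 0], [-0.0345, 0.049, 0], [-0.0345, 0.049, 0], [-0.0345, 0.049, 0], [0, 0, 0]]' --rotation '[[0, 0, 0], [0, 0, 0], [0, 0, 0], [0, 0, 0], [0, 0, 0], [0, 0, 0], [0, 0, 0]]'

```text
clock: 12.68
position: [0.5231, -0.1315, 0.0688]
tool_rot: [3.14, 0.001, -0.049]
force: [1.6, 0.2, -0.1]
grip_width: 0.0304
```

Emit:
move_arm --jaw '[165, 165, 165, 165, 165, 165, 165, 165, 165, 165]' --dp '[[0, 0, 0], [0, 0, 0], [0, 0, 0], [0, 0, 0], [0, 0, 0], [0, 0, 0], [0, 0, 0], [0, 0, 0], [0, 0, 0], [0, 0, 0]]' --rotation '[[0, 0, -0.0555], [0, 0, -0.0555], [0, 0, -0.0555], [0, 0, -0.0555], [0, 0, -0.0555], [0, 0, -0.0555], [0, 0, -0.0555], [0, 0, -0.0555], [0, 0, -0.0555], [0, 0, 0]]'

```text
clock: 13.92
position: [0.5256, -0.1276, 0.0688]
tool_rot: [3.142, -0.001, 1.524]
force: [0.4, -0.3, 0.4]
grip_width: 0.0297
```

```bash
cat >> h.py <<'E'
def blk(n,xr,yr):
    """dark-brown component near rack-frame guess; returns contour-based info"""
    P=np.r_[np.array([xr,yr])@RR.T+RT,.02];u=proj(n,[P])[0].astype(int)
    c=calibration(n);g=grab_frame(n).astype(int)
    m=((g[:,:,2]<125)&(g[:,:,2]>g[:,:,0]*1.6)&(g[:,:,2]>25)).astype(np.uint8)
    nn,l,s,ce=cv2.connectedComponentsWithStats(m);k=l[u[1],u[0]]
    ct=max(cv2.findContours((l==k).astype(np.uint8),cv2.RETR_EXTERNAL,cv2.CHAIN_APPROX_NONE)[0],key=len)[:,0]
    L=loc(ray(n,ct,.026,c));(x,y),wh,a=cv2.minAreaRect((L*1e3).astype(np.float32))
    print(n,"k",k,"area",s[k][4],"bbox",s[k][:4],"centroid",(loc(ray(n,ce[k],.016,c))*1e3).round(1),"rect",round(x,1),round(y,1),np.round(wh,1),round(a,1));return ct
E
python3 - <<'E'
from h import *
st()
for n in("scene","side","wrist"): blk(n,-.098,-.053)
cv2.imwrite("pics/w7.png",grab_frame("wrist"))
E
```

```text
t 13.93 rack mm [ -99.6 -145. ] z 68.8 rot deg [ 1.800e+02 -6.000e-02  8.731e+01] dyaw 89.87 F [ 0.4 -0.3  0.4] q [ 0.64  0.67 -0.72  1.9   0.6   0.8  -0.45] w 0.029730760175863215
scene k 255 area 608 bbox [244 196  38  27] centroid [[-94.  -58.3]] rect -90.5 -52.2 [ 63.2 108. ] 80.2
side k 122 area 417 bbox [277 215  28  24] centroid [[-96.8 -51.7]] rect -104.8 -43.3 [ 61.2 117.5] 78.7
wrist k 1 area 18361 bbox [191   0 196 136] centroid [[-96.6 -56.7]] rect -96.7 -59.1 [ 53.9 100.8] 79.4
```

View pics/w7.png

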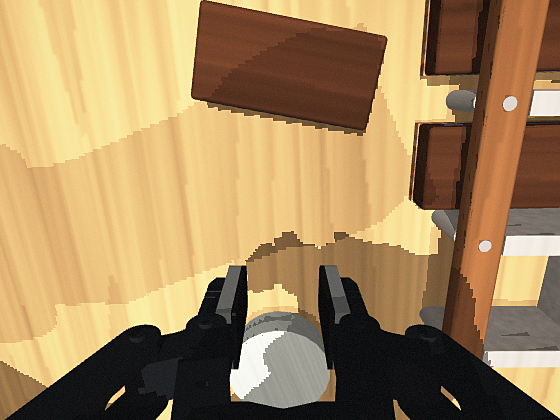

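The wrist view gives a clear block position: rack (-97, -57) mm, turned -10.6°. I'll lower the fingers beside it and push sideways.

Emit:
move_arm --jaw '[165, 165, 165, 165, 165, 165]' --dp '[[0, 0, 0.04], [0, 0, 0.04], [0, 0, 0.025], [0, 0, 0.01], [0.02, 0.002, 0], [0, 0, 0]]' --rotation '[[0, 0, 0], [0, 0, 0], [0, 0, 0], [0, 0, 0], [0, 0, 0], [0, 0, 0]]'

```text
clock: 14.88
position: [0.5285, -0.1102, -0.022]
tool_rot: [3.14, -0.001, 1.527]
force: [-0.3, 0.3, 0.1]
grip_width: 0.0299
```

Emit:
move_arm --jaw '[165, 165, 165, 165, 165, 165, 165]' --dp '[[0.019, 0, 0], [0.019, 0, 0], [0.0125, 0, 0], [0.0125, 0, 0], [0.0125, 0, 0], [0.0125, 0, 0], [0, 0, 0]]' --rotation '[[0, 0, 0], [0, 0, 0], [0, 0, 0], [0, 0, 0], [0, 0, 0], [0, 0, 0], [0, 0, 0]]'

```text
clock: 15.75
position: [0.5308, -0.0409, -0.023]
tool_rot: [-3.142, -0.0, 1.526]
force: [1.2, -1.2, 0.3]
grip_width: 0.0299
```

```bash
python3 - <<'E'
from h import *
st()
for n in("scene","wrist"): blk(n,-.098,-.040)
cv2.imwrite("pics/w8.png",grab_frame("wrist"))
E
```

```text
t 15.75 rack mm [-98.2 -58.2] z -23.0 rot deg [-1.800e+02 -2.000e-02  8.743e+01] dyaw 89.98 F [ 1.2 -1.2  0.3] q [ 0.39  0.79 -0.6   1.96  0.75  0.63 -0.74] w 0.02994097096130316
scene k 184 area 3767 bbox [200 119  90 116] centroid [[ -68.1 -189. ]] rect -58.4 -216.3 [457.3 243.4] 81.8
wrist k 10 area 41139 bbox [124 134 307 245] centroid [[-99.1 -25.3]] rect -96.6 -44.8 [ 99.6 109.2] 89.9
```

Emit:
move_arm --jaw '[165, 165, 165, 165, 165, 165]' --dp '[[0.0125, 0, 0], [0.0125, 0, 0], [0.0125, 0, 0], [0.0075, 0, 0], [0.005, 0, 0], [0, 0, 0]]' --rotation '[[0, 0, 0], [0, 0, 0], [0, 0, 0], [0, 0, 0], [0, 0, 0], [0, 0, 0]]'

```text
clock: 16.65
position: [0.5327, -0.0017, -0.023]
tool_rot: [3.142, -0.0, 1.525]
force: [0.5, 0.6, 0.1]
grip_width: 0.0304
```

```bash
cat >> h.py <<'E'
def edges(n,xr,yr):
    "block outline in rack mm at top height: far (+y) edge line fit and x ends"
    c=calibration(n);ct=blk(n,xr,yr);L=loc(ray(n,ct,.026,c))*1e3
    ym=np.percentile(L[:,1],99.5);t=L[(L[:,1]>ym-12)];x0,x1=t[:,0].min(),t[:,0].max()
    q=np.array([[xx,L[abs(L[:,0]-xx)<1.5][:,1].max()] for xx in np.arange(x0+8,x1-8,3)])
    f=np.polyfit(q[:,0],q[:,1],1);print("far edge y",np.polyval(f,q[:,0].mean()).round(1),"yaw deg",np.degrees(np.arctan(f[0])).round(1),"x",x0.round(1),x1.round(1),"res",np.abs(q[:,1]-np.polyval(f,q[:,0])).max().round(1))
E
python3 - <<'E'
from h import *
st()
edges("wrist",-.098,.02)
E
```

```text
t 16.65 rack mm [-98.1 -18.9] z -23.0 rot deg [180.    -0.    87.38] dyaw 89.93 F [0.5 0.6 0.1] q [ 0.32  0.79 -0.59  1.96  0.75  0.62 -0.81] w 0.030372146729526033
wrist k 7 area 42826 bbox [124 137 308 232] centroid [[-98.6  11.8]] rect -96.3 -2.9 [109.7  93.5] 0.1
far edge y 42.7 yaw deg 0.0 x -151.0 -51.3 res 1.3
```

Emit:
move_arm --jaw '[165, 165, 165, 165, 165, 165]' --dp '[[0.006, 0, 0], [0.006, 0, 0], [0.006, 0, 0], [0.005, 0, 0], [0.002, 0, 0], [0, 0, 0]]' --rotation '[[0, 0, 0], [0, 0, 0], [0, 0, 0], [0, 0, 0], [0, 0, 0], [0, 0, 0]]'

```text
clock: 17.45
position: [0.5336, 0.0182, -0.023]
tool_rot: [3.142, -0.0, 1.525]
force: [-0.7, -0.2, -0.5]
grip_width: 0.0301
```

```bash
python3 - <<'E'
from h import *
st()
edges("wrist",-.098,.04)
E
```

```text
t 17.45 rack mm [-98.   1.] z -23.0 rot deg [180.    -0.    87.37] dyaw 89.92 F [-0.7 -0.2 -0.5] q [ 0.28  0.79 -0.59  1.95  0.75  0.63 -0.85] w 0.030104712779280948
wrist k 11 area 44093 bbox [124 138 308 248] centroid [[-98.6  30.2]] rect -96.4 12.6 [101.9 109.5] 89.9
far edge y 63.6 yaw deg -0.1 x -151.0 -51.3 res 0.0
```

The block is now square and centred at y ≈ 38.6 mm, in line with gap 3. I'll back off, lift, move behind it and turn. I'm turning another +90° because joint 7 has more room that way.

Emit:
move_arm --jaw '[165, 165, 165, 165, 165, 165, 165, 165, 165]' --dp '[[-0.02, 0, 0], [-0.0175, 0, 0], [0, 0, -0.05], [0, 0, -0.065], [0.021, -0.031, 0], [0.021, -0.031, 0], [0.021, -0.031, 0], [0.021, -0.031, 0], [0, 0, 0]]' --rotation '[[0, 0, 0], [0, 0, 0], [0, 0, 0], [0, 0, 0], [0, 0, 0], [0, 0, 0], [0, 0, 0], [0, 0, 0], [0, 0, 0]]'

```text
clock: 18.62
position: [0.4352, 0.0596, 0.0692]
tool_rot: [-3.141, 0.001, 1.526]
force: [0.6, -0.3, 0.5]
grip_width: 0.0302
```

Emit:
move_arm --jaw '[165, 165, 165, 165, 165, 165, 165, 165, 165, 165]' --dp '[[0, 0, 0], [0, 0, 0], [0, 0, 0], [0, 0, 0], [0, 0, 0], [0, 0, 0], [0, 0, 0], [0, 0, 0], [0, 0, 0], [0, 0, 0]]' --rotation '[[0, 0, -0.0555], [0, 0, -0.0555], [0, 0, -0.0555], [0, 0, -0.0555], [0, 0, -0.0555], [0, 0, -0.0555], [0, 0, -0.0555], [0, 0, -0.0555], [0, 0, -0.0555], [0, 0, 0]]'

```text
clock: 19.88
position: [0.4366, 0.0588, 0.0687]
tool_rot: [3.141, -0.001, 3.091]
force: [0.3, 0.2, -0.2]
grip_width: 0.0304
```

```bash
python3 - <<'E'
from h import *
st()
for n in ("scene","side"): blk(n,-.101,.038)
E
```

```text
t 19.88 rack mm [-196.8   37.2] z 68.7 rot deg [ 1.7997e+02 -3.0000e-02  1.7711e+02] dyaw 179.66 F [ 0.3  0.2 -0.2] q [ 0.55  0.7  -1.1   2.14  0.86  0.85  0.42] w 0.0303626869439827
scene k 145 area 5984 bbox [208 107  97 141] centroid [[-164.7 -195.1]] rect -158.7 -187.9 [562.2 287.2] 66.2
side k 116 area 1735 bbox [194 193 116  63] centroid [[-57.6  29.4]] rect -4.2 22.8 [354.5 329.8] 45.9
```

Emit:
move_arm --jaw '[165, 165, 165, 165, 165, 165]' --dp '[[0, 0.0014, 0.04], [0, 0, 0.04], [0, 0, 0.02], [0, 0, 0.007], [-0.018, 0, 0], [0, 0, 0]]' --rotation '[[0, 0, -0.0019], [0, 0, 0], [0, 0, 0], [0, 0, 0], [0, 0, 0], [0, 0, 0]]'

```text
clock: 20.72
position: [0.4524, 0.0604, -0.016]
tool_rot: [3.141, 0.002, 3.098]
force: [-0.8, -0.7, 0.1]
grip_width: 0.0298
```

Emit:
move_arm --jaw '[165, 165, 165, 165, 165, 165, 165, 165]' --dp '[[-0.01, 0, 0], [-0.008, 0, 0], [-0.008, 0, 0], [-0.01, 0, 0], [-0.01, 0, 0], [-0.01, 0, 0], [-0.01, 0, 0], [0, 0, 0]]' --rotation '[[0, 0, 0], [0, 0, 0], [0, 0, 0], [0, 0, 0], [0, 0, 0], [0, 0, 0], [0, 0, 0], [0, 0, 0]]'

```text
clock: 21.72
position: [0.5039, 0.0582, -0.0167]
tool_rot: [3.141, 0.0, 3.099]
force: [0.2, 1.4, -0.4]
grip_width: 0.0298
```

```bash
python3 - <<'E'
from h import *
s=st()
# top-down rectification of side & scene at block-top height, rack frame (numeric only): sample darkness along lines
def W(x,y,z):return np.r_[np.array([x,y])@RR.T+RT,z]
for n in("scene","side"):
    g=grab_frame(n);cv2.imwrite(f"pics/{n}_mid.png",g);print(n)
    for x in(-.09,-.07,-.05,-.035,-.02):
        ys=np.arange(.095,-.02,-.005);uv=proj(n,[W(x,y,.026) for y in ys]).round().astype(int)
        print(x,[int(g[v,u,2]) for u,v in uv])
E
```

```text
t 21.73 rack mm [-129.4   39.6] z -16.7 rot deg [1.7998e+02 2.0000e-02 1.7758e+02] dyaw 180.14 F [ 0.2  1.4 -0.4] q [ 0.43  0.89 -0.94  2.01  1.03  0.82  0.4 ] w 0.029836319099063435
scene
-0.09 [163, 160, 128, 85, 82, 87, 48, 69, 72, 68, 70, 48, 35, 45, 37, 37, 35, 62, 83, 83, 85, 83, 87]
-0.07 [169, 170, 169, 169, 166, 97, 58, 64, 69, 71, 73, 71, 64, 42, 39, 37, 43, 89, 111, 109, 114, 111, 111]
-0.05 [170, 168, 168, 166, 165, 99, 49, 75, 89, 81, 83, 84, 86, 83, 81, 77, 63, 94, 109, 111, 109, 108, 106]
-0.035 [176, 180, 177, 180, 149, 90, 42, 79, 86, 83, 84, 85, 84, 87, 82, 76, 76, 102, 107, 108, 107, 109, 110]
-0.02 [181, 180, 184, 183, 183, 94, 47, 74, 78, 74, 70, 57, 75, 88, 71, 76, 70, 157, 104, 106, 104, 108, 108]
side
-0.09 [179, 180, 156, 133, 77, 76, 81, 81, 64, 63, 63, 64, 63, 62, 61, 61, 66, 97, 85, 75, 62, 59, 60]
-0.07 [171, 175, 149, 131, 79, 74, 79, 86, 63, 61, 61, 61, 60, 60, 60, 60, 59, 60, 61, 60, 59, 60, 58]
-0.05 [198, 199, 171, 142, 75, 76, 81, 92, 87, 72, 62, 62, 61, 65, 70, 68, 63, 59, 58, 58, 58, 57, 57]
-0.035 [199, 200, 198, 140, 93, 75, 91, 99, 98, 91, 77, 71, 83, 80, 83, 78, 72, 67, 60, 60, 58, 57, 57]
-0.02 [148, 152, 180, 184, 171, 169, 121, 102, 101, 106, 102, 92, 89, 85, 96, 104, 130, 111, 84, 73, 67, 60, 57]
```

The scene profile shows the block's edges at y ≈ 64 and 12.5 mm, constant along its length, so it is straight and centred. I'll push on into the gap.

Emit:
move_arm --jaw '[165, 165, 165, 165, 165, 165, 165, 165]' --dp '[[-0.01, 0, 0], [-0.012, 0, 0], [-0.012, 0, 0], [-0.012, 0, 0], [-0.012, 0, 0], [-0.012, 0, 0], [-0.012, 0, 0], [0, 0, 0]]' --rotation '[[0, 0, 0], [0, 0, 0], [0, 0, 0], [0, 0, 0], [0, 0, 0], [0, 0, 0], [0, 0, 0], [0, 0, 0]]'

```text
clock: 22.82
position: [0.5695, 0.0555, -0.0167]
tool_rot: [3.141, 0.0, 3.099]
force: [-0.3, -1.0, -0.1]
grip_width: 0.0303
```

Emit:
move_arm --jaw '[165, 165, 165, 165, 165]' --dp '[[-0.01, 0, 0], [-0.01, 0, 0], [-0.008, 0, 0], [0, 0, 0], [0, 0, 0]]' --rotation '[[0, 0, 0], [0, 0, 0], [0, 0, 0], [0, 0, 0], [0, 0, 0]]'

```text
clock: 23.45
position: [0.5911, 0.0545, -0.0167]
tool_rot: [3.142, -0.0, 3.1]
force: [0.4, 0.6, -0.5]
grip_width: 0.0305
```

```bash
python3 -c "
from h import *
st()"
```

```text
t 23.45 rack mm [-42.2  39.8] z -16.7 rot deg [ 1.8000e+02 -1.0000e-02  1.7762e+02] dyaw 180.17 F [ 0.4  0.6 -0.5] q [ 0.41  0.97 -0.94  1.78  0.98  0.93  0.56] w 0.030476032552325363
```

Emit:
move_arm --jaw '[165, 165, 165, 165]' --dp '[[-0.005, 0, 0], [-0.005, 0, 0], [-0.004, 0, 0], [0, 0, 0]]' --rotation '[[0, 0, 0], [0, 0, 0], [0, 0, 0], [0, 0, 0]]'

```text
clock: 23.95
position: [0.6027, 0.054, -0.0167]
tool_rot: [3.141, 0.0, 3.1]
force: [-1.1, -0.7, 0.4]
grip_width: 0.0301
```

Emit:
move_arm --jaw '[165, 165]' --dp '[[-0.0025, 0, 0], [0, 0, 0]]' --rotation '[[0, 0, 0], [0, 0, 0]]'

```text
clock: 24.2
position: [0.6046, 0.0539, -0.0166]
tool_rot: [-3.142, 0.0, 3.1]
force: [-0.2, -0.6, -0.5]
grip_width: 0.0301
```

Emit:
move_arm --jaw '[165, 165]' --dp '[[-0.002, 0, 0], [0, 0, 0]]' --rotation '[[0, 0, 0], [0, 0, 0]]'

```text
clock: 24.45
position: [0.6063, 0.0538, -0.0166]
tool_rot: [3.142, 0.0, 3.1]
force: [0.3, 0.6, -0.5]
grip_width: 0.03
```

Emit:
move_arm --jaw '[165, 165]' --dp '[[-0.002, 0, 0], [0, 0, 0]]' --rotation '[[0, 0, 0], [0, 0, 0]]'

```text
clock: 24.7
position: [0.6079, 0.0538, -0.0166]
tool_rot: [3.142, 0.0, 3.1]
force: [-0.1, 0.1, 0.1]
grip_width: 0.0301
```

Emit:
move_arm --jaw '[165, 165]' --dp '[[-0.0015, 0, 0], [0, 0, 0]]' --rotation '[[0, 0, 0], [0, 0, 0]]'

```text
clock: 24.95
position: [0.6085, 0.0538, -0.0167]
tool_rot: [-3.141, -0.001, 3.1]
force: [-5.1, 0.1, 2.8]
grip_width: 0.03
```

The force rises at TCP x = -24.8 mm, which fits the block being home. One more small nudge will confirm it, then I'll retreat.

Emit:
move_arm --jaw '[165, 165]' --dp '[[-0.001, 0, 0], [0, 0, 0]]' --rotation '[[0, 0, 0], [0, 0, 0]]'

```text
clock: 25.2
position: [0.6085, 0.0538, -0.0167]
tool_rot: [-3.141, -0.002, 3.1]
force: [-9.8, -0.5, 5.7]
grip_width: 0.0301
```

Emit:
move_arm --jaw '[165, 165, 165, 165, 165, 165, 165, 165]' --dp '[[0.006, 0, 0], [0.025, 0, 0], [0.04, 0, 0], [0.04, 0, 0], [0, 0, -0.07], [0, 0, -0.07], [0, 0, -0.07], [0, 0, 0]]' --rotation '[[0, 0, 0], [0, 0, 0], [0, 0, 0], [0, 0, 0], [0, 0, 0], [0, 0, 0], [0, 0, 0], [0, 0, 0]]'

```text
clock: 26.2
position: [0.5228, 0.0578, 0.1549]
tool_rot: [3.141, 0.006, 3.099]
force: [0.4, 0.2, -0.8]
grip_width: 0.0301
```

```bash
python3 - <<'E'
from h import *
st()
a=grab_frame("scene")[170:320,172:302];b=grab_frame("side")[165:260,175:325]
A=cv2.resize(a,None,fx=3,fy=3,interpolation=cv2.INTER_CUBIC);B=cv2.resize(b,None,fx=2.7,fy=2.7,interpolation=cv2.INTER_CUBIC)
o=np.zeros((450,A.shape[1]+B.shape[1],3),np.uint8);o[:,:A.shape[1]]=A;o[:B.shape[0],A.shape[1]:]=B
cv2.imwrite("pics/fin.png",o)
E
```

```text
t 26.2 rack mm [-110.6   40. ] z 154.9 rot deg [179.99   0.34 177.58] dyaw 180.13 F [ 0.4  0.2 -0.8] q [ 0.58  0.68 -1.16  1.87  0.71  1.08  0.66] w 0.03014524452785328
```

View pics/fin.png

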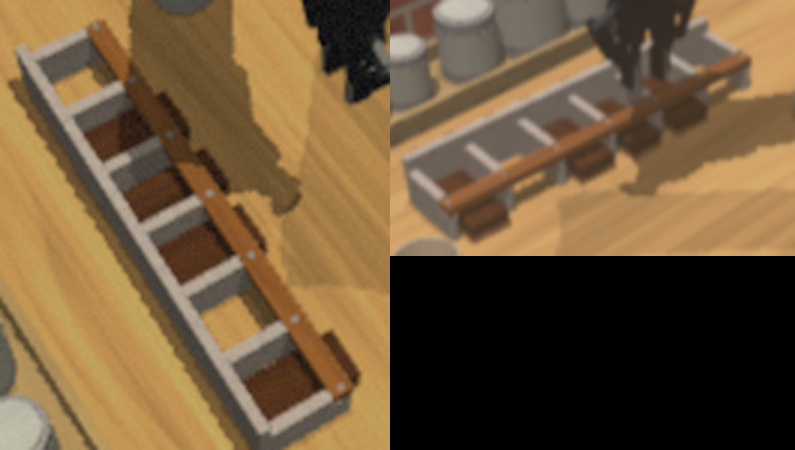

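The block sits in gap 3, standing out of the mouth like the three spares, and gap 2 is still empty. The hand is clear above the bench.

```bash
python3 -c "
from h import *
from workcell import workorder
print(workorder.job_done());st()"
```

```text
the job is handed in; nothing more can be done
None
the job is handed in; nothing more can be done
```

The sanding block is home in the third gap, and I handed the job in at about 26 s of the 58 s allowed; no verdict is reported.

- **Counting:** I ran the closed fingertip along the top of the rail from the left end (y = 227 mm) to just short of the right side of gap 3 (y = 12 mm). It read 9–20 N of contact at each check along the way.
- **Pushing:** I pushed the block sideways until it was square and in line with gap 3 (y about 38 mm). I then pushed it in from behind, flat on the bench and without gripping it.
- **Last checks:** The push force rose to 5 N and then 10 N with no further movement, where the block's rear should stand about 15 mm out of the mouth. The final picture shows it in gap 3, standing out like the spares, which look unmoved; gap 2 is still empty. I didn't look at the other items again. The hand is clear, with about 0 N on it.

**What disagreed:**
- **Fingertip position:** The closed fingertip was about 31 mm behind the reported TCP, so I found the rail by force and the cameras.
- **Force:** The wrist force peaked at 48–49 N for a moment at first touch on the rail, before I eased off to 13 N. That was the fingertip, not the arm or gripper body, so I don't expect it to count against the 40 N limit.

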